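Stack a clutch disc and a separator plate on a splined hub

ROBOT

A 6-joint arm with a two-finger parallel gripper is mounted at the origin on the work surface. World frame = base frame: x ahead of the robot, y to its left, z up, the work surface at z = 0. Lengths are in mm, angles in rad, forces in N, time in s.
With the tool pointing down it reaches from about 400 to 825 mm from the base axis. Payload 7 kg.
Tool frame: the origin (TCP) lies at the very end of the fingers, on their centre line; the grasp point (between the pads) lies 19 mm behind it; z points along the fingers, y is the line along which they close (so a half turn about z gives the same grasp; the last joint's range is limited). The gripper opens to 88 mm and grips with 3 to 60 N. Pads are 19 mm wide; open, the fingers measure 130 mm over their backs; the gripper's body (78 mm by 193 mm) begins 47 mm behind the grasp point.
Start: joints at [1.618, 0.359, 0.012, 0, -1.224, -0.288], TCP at [160.984, 655.499, 226.561] pointing down, gripper open.
Joint ranges: [-3.07, 3.07], [-1.43, 2.12], [-1.02, 1.25], [-3.03, 1.67], [-3.05, -0], [-3.03, 3.03]. Speed limits (rad/s): [2.39, 2.39, 3.01, 3.14, 3.14, 3.14].

INTERFACE

Orientations are given as a unit quaternion [x, y, z, w].
In Python, from plant import bot gives the robot as it stands. Calls block until the motion is done:
- bot.move_ptp(position, orientation): joint-space move of the TCP to a pose.
- bot.line_to(position, velocity=150, ori=None): straight line of the TCP; ori=None keeps the orientation; velocity is the mean speed in mm/s.
- bot.move_joints(angles): joint-space move.
- bot.move_gripper(opening, force=None): finger opening in mm; force is the grip in N (None keeps the last); returns when the fingers have stopped.
- bot.pause(seconds).
- bot.solve_ik(position, orientation): joint angles nearest the present ones, or None.
- bot.read_state(): the state.
- bot.camera(name): name is "scene" or "top" or "wrist"; returns the picture (384x512x3 uint8, red, green, blue); there is no depth.
- bot.get_calibration(name): a dict with "fx", "fy", "cx", "cy" (pixels), "distortion" ([k1, k2, p1, p2, k3] as OpenCV has them; the pictures are not rectified), "view" (4x4, takes a point from world to camera coordinates); the wrist camera has in their place "T_tool_cam" (4x4, takes a point from camera to tool coordinates, whose origin is the TCP and whose axes are the flange's). Camera axes: x right, y up, looking along -z (the intrinsics and any distortion apply to the point x, -y, -z); pixel columns grow to the right and rows downward; lengths in mm; the calibration is good to about 2 mm. A picture is of the moment at which its call begins: read the wrist's pose just before it. get_calibration takes no time and is no camera call.
A pose or a line that the arm cannot do raises bot.Unreachable and nothing moves.
- bot.close_job(): hands the job in; it is judged then, once.
The state is a dict: "t": time; "joint_pos": joint angles; "qvel": joint speeds; "tau": joint torques, N m; "tcp_pos": TCP position; "eef_rot": TCP orientation; "contact_force": force on the tool from outside, world axes, zero at the start; "moment": the same for the moment, N m; "width": finger opening in mm; "finger_force": force on a finger pad.
Only numpy, scipy, OpenCV 4.12 (cv2) and the standard library are available. Lean on these libraries where they do the work, as an engineer would, in place of code of your own. Each camera call takes 0.05 s, during which the arm holds its last target. There are 200 camera calls.

TASK

Rebuild the little slip clutch on the bench: slide the toothed friction disc over the splined hub, turning it gently until its teeth find the splines and it sits fully home on the plate already fitted, then lay the separator plate on top, lips up, fully home with its tab in the empty slot of the cage, on the side opposite to the tab of the plate below. Work by feel and never load the clutch with more than about 25 N; let go of the parts, and leave the other things on the bench where they are.

Things in the scene. Friction and masses are not known exactly. Their poses are not given: they have to be found in the camera images.
- carrier: Clutch stand fixed to the bench: square grey base 130 x 130 x 10 mm, origin under its centre on the hub's vertical axis, z up. Heights are above this origin. Aluminium cage and steel hub turn stiffly on it, at angles NOT measured: find them by feel. Pressed with over 6 N both sink on a spring, 4 N per mm, at most 6 mm. Beyond 30 mm radius, off the posts, fingers have room down to 20 mm.
- hub_splines (a point): Point on the hub's axis at the spline tops, 58 mm up (its yaw is the base's, not the hub's). Hub: six splines 60 degrees apart, 5 mm wide, out to radius 15.5 mm, 35 to 58 mm up; above them a smooth round pilot of radius 11 mm up to 64 mm, tapering to radius 6 mm at 70 mm. The hub may stand at any angle; 0.15 N m turns it, so light rubbing does not.
- empty_slot (a point): Nominal place of the cage's empty slot, at its post tops: on the carrier's +x axis, 42 mm from the hub axis, 58 mm up. Two posts (radius 36 to 48 mm, each 7 mm wide) leave a 15 mm slot for a tab. The cage may be turned up to 0.14 rad (its stops) either way from this; 0.3 N m turns it. A like slot on the -x side holds the tab of the plate already fitted.
- fitted_plate (a point): On the hub axis, at the top face of the separator plate already fitted in the cage, 40 mm up, where the friction disc must sit. That plate lies lips down, 48 mm across, tab on the carrier's -x side.
- disc_center (a point): Centre of the loose friction disc, a flat steel ring with cork pads, 8 mm thick, twelve-sided, 60 mm across flats (flats face its x axis and every 30 degrees), 100 to 160 g. Hole radius 17 mm with six inward teeth 6 mm wide, to radius 12.2 mm, one on its x axis and every 60 degrees. It lies on a rest with finger room below its edge. Home: underside 40 mm up.
- disc: The same friction disc; origin at the centre of its underside, axes as for its centre. A tooth must go half-way between two splines, with 4 degrees of play either way; else the disc stops on the spline tops, underside 58 mm up. Teeth clear the pilot by 1.2 mm.
- separator_center (a point): Centre (11 mm above the underside, on the hole's axis) of the loose separator plate: steel ring 5 mm thick, 48 mm across, hole radius 17 mm (it passes the splines), one flat tab 12 mm wide along its +x, and two upright lips on its +y and -y sides to hold it by: 24 mm long in x, outer faces 48 mm apart, 22 mm high from the underside. It lies lips up on a rest. 70 to 120 g.
- separator: The same separator plate; origin on the hole's axis at its underside. Its tab enters a slot with 1.5 mm play each side (2 degrees); turned wrongly it stops on the post tops, underside 58 mm up. Home: underside 48 mm up, on the disc. The disc is wider than it, so fingertips should not stand below its underside.
- separator_tab (a point): End of the separator plate's tab, half-way up its 5 mm thickness, 46 mm from the hole's axis.
- rest_a: One of two fixed round plastic rests, 40 mm across (48 mm at the foot), 25 mm high, origin at the centre of its underside; carries the friction disc.
- rest_b: The other rest, of the same size; carries the separator plate.
- spray_can: Bystander: blue spray can, 52 mm across, 170 mm high, upright; origin at the centre of its underside.
- mouse: Bystander: black computer mouse, 100 x 58 x 31 mm; origin at the centre of its underside.
- screwdriver: Bystander: screwdriver lying on the bench, about 200 mm long.

How it is judged (in metres and radians):
On the way, in this order (a step that is already met when the one before it is completed fails the run):
1. the friction disc is fully home on the splined hub (horizontal distance between disc_center and carrier below 0.003 m and z of disc_center in the frame of carrier between 0.041 and 0.0465 m and angle between disc_center's own z axis and vertical below 0.06 rad), for 0.2 s.
2. the separator plate is fully home on the disc, its tab in the empty slot (all of step 1 and horizontal distance between separator_center and carrier below 0.0045 m and z of separator_center in the frame of carrier between 0.056 and 0.062 m and angle between separator_center's own z axis and vertical below 0.06 rad and x of separator_tab in the frame of carrier above 0.036 m and y of separator_tab in the frame of carrier between -0.0105 and 0.0105 m), for 0.2 s.
At the end, for the whole second after the job is handed in: Disc flat on the lower plate (centre within 3 mm of the hub axis, 41 to 46.5 mm up from the carrier's underside) and separator flat on it, lips up (within 4.5 mm, 56 to 62 mm up), both level within 0.06 rad and at rest, tab in the slot (end within 10.5 mm of the carrier's +x axis) (all of step 2 and linear speed of each of disc, separator below 0.02 m/s); the robot touches nothing.
It fails at once if the clutch is loaded with more than 30 N (contact force between carrier and anything else above 30 N).
It fails at once if the spray can is pushed away or knocked over (distance of spray_can from where it was at the start of the episode above 0.02 m).
It fails at once if the mouse is pushed away or knocked over (distance of mouse from where it was at the start of the episode above 0.02 m).
It fails at once if the screwdriver is pushed away or knocked over (distance of screwdriver from where it was at the start of the episode above 0.02 m).
It fails at once if the spray can is tipped (angle between spray_can's own z axis and vertical above 0.3 rad).
It also fails if it takes over 72 s, if anything falls off the work surface, if the arm or the gripper's body presses on something with over 40 N, if the wrist force passes 120 N, or if a joint passes its speed limit or range.

## Working session

There is one attempt and no reset: what is moved stays moved. The work goes in short steps, each a Python script; the robot and the scene stay as the last script left them, time stands still between calls to the robot, and variables do not carry over. Pictures are saved under pics/ and viewed, at most 10 in all, crops included, and the job is handed in when it is done.

```bash
ls; mkdir -p pics; python3 - <<'E'
from plant import bot
import cv2,numpy as np
for n in("scene","top"):
    im=bot.camera(n); cv2.imwrite(f"pics/{n}0.png",im[:,:,::-1])
    c=bot.get_calibration(n); print(n,{k:np.round(v,3).tolist() for k,v in c.items()})
c=bot.get_calibration("wrist");print({k:np.round(v,3).tolist() for k,v in c.items()})
s=bot.read_state();print({k:np.round(v,3).tolist() for k,v in s.items()})
a=cv2.imread("pics/top0.png");cv2.imwrite("pics/top0b.png",cv2.resize(a,(800,600),interpolation=cv2.INTER_CUBIC))
E
```

```text
pics
scene {'fx': 361.925, 'fy': 361.925, 'cx': 255.336, 'cy': 192.555, 'distortion': [-0.042, 0.0, 0.0, 0.0, 0.0], 'view': [[-0.52, 0.854, 0.019, 330.396], [-0.541, -0.346, 0.767, 276.796], [0.661, 0.389, 0.642, -1287.931], [0.0, 0.0, 0.0, 1.0]]}
top {'fx': 380.789, 'fy': 380.789, 'cx': 249.321, 'cy': 187.295, 'distortion': [-0.042, 0.0, 0.0, 0.0, 0.0], 'view': [[-0.02, -1.0, -0.005, 14.023], [0.995, -0.021, 0.1, -595.482], [-0.1, -0.003, 0.995, -998.431], [0.0, 0.0, 0.0, 1.0]]}
{'fx': 264.761, 'fy': 264.761, 'cx': 253.588, 'cy': 186.949, 'distortion': [-0.025, 0.0, 0.0, 0.0, 0.0], 'T_tool_cam': [[-0.001, 0.958, 0.286, 78.284], [1.0, 0.001, -0.0, 0.74], [-0.001, 0.286, -0.958, -159.143], [0.0, 0.0, 0.0, 1.0]]}
{'t': 0.1, 'joint_pos': [1.618, 0.359, 0.011, -0.0, -1.224, -0.288], 'qvel': [-0.001, -0.001, 0.002, 0.002, 0.001, -0.001], 'tau': [-0.003, -58.417, 29.375, 7.016, 0.01, -0.0], 'tcp_pos': [160.884, 655.114, 225.705], 'eef_rot': [0.993, -0.12, -0.0, 0.001], 'contact_force': [-0.685, 0.437, 0.498], 'moment': [0.022, -0.057, 0.007], 'finger_force': 0.0, 'width': 87.306}
```

View pics/top0b.png

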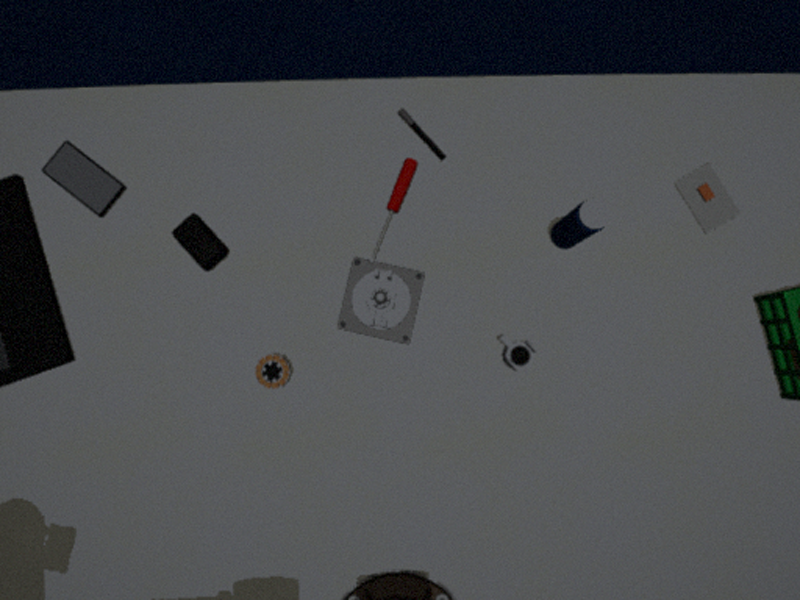

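View pics/scene0.png

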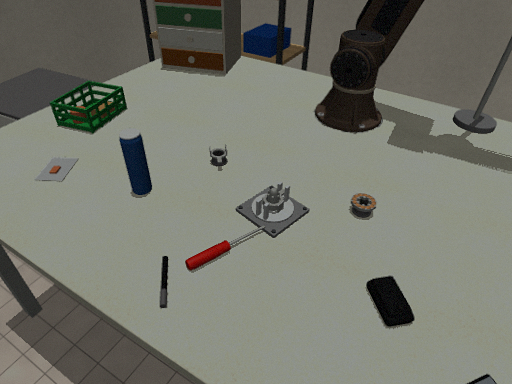

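Top view (800x600 scale): disc at (273,371), carrier (381,300) turned about 13°, separator (517,355) with its tab to the upper left. The can, mouse and screwdriver are all clear of these. Next I look closely at each with the wrist camera.

```bash
cat > h.py <<'E'
from plant import bot
import cv2,numpy as np
from scipy.spatial.transform import Rotation as R
def q(psi): return [np.cos(psi/2),np.sin(psi/2),0,0]
def campose(name,st=None):
    c=bot.get_calibration(name)
    if name=="wrist":
        T=np.eye(4);T[:3,:3]=R.from_quat(st["eef_rot"]).as_matrix();T[:3,3]=st["tcp_pos"]
        M=T@np.array(c["T_tool_cam"])
    else: M=np.linalg.inv(np.array(c["view"]))
    return c,M
def cast(name,px,z,st=None):
    c,M=campose(name,st);K=np.array([[c["fx"],0,c["cx"]],[0,c["fy"],c["cy"]],[0,0,1]])
    p=cv2.undistortPoints(np.array(px,float).reshape(-1,1,2),K,np.array(c["distortion"])).reshape(-1,2)
    d=np.c_[p[:,0],-p[:,1],-np.ones(len(p))]@M[:3,:3].T;o=M[:3,3]
    return o+d*((z-o[2])/d[:,2])[:,None]
def shot(name,fn):
    st=bot.read_state();im=bot.camera(name)[:,:,::-1].copy();cv2.imwrite("pics/"+fn,im)
    return st,im
E
python3 - <<'E'
from h import *
import pickle
s=1.5625
P={}
for n,px,z in(("disc",(273,371),33),("car",(381,300),58),("sep",(517,355),30),("mouse",(200,242),30),("can",(565,235),0),("tab",(500,337),28)):
    P[n]=cast("top",[np.array(px)/s],z)[0];print(n,P[n].round(1))
S={}
for n,z in(("disc",140),("car",170),("sep",140)):
    p=P[n]; bot.move_ptp([p[0],p[1],z],q(0.0));S[n]=shot("wrist",f"w_{n}.png")
    print(bot.read_state()["t"],S[n][0]["tcp_pos"],S[n][0]["joint_pos"])
pickle.dump(S,open("S.pkl","wb"))
m=np.hstack([cv2.resize(S[n][1][:, 106:406],(266,340)) for n in S]);
cv2.imwrite("pics/m.png",cv2.convertScaleAbs(m,alpha=1.6))
c=cv2.resize(S["car"][1][90:290,126:392],(798,600),interpolation=cv2.INTER_CUBIC)
cv2.imwrite("pics/carz.png",cv2.convertScaleAbs(c,alpha=1.6))
E
```

```text
disc [465.2 203.3  33. ]
car [580.7  16.2  58. ]
sep [ 483.8 -214.3   30. ]
mouse [691.9 332.3  30. ]
can [ 696.3 -316.3    0. ]
tab [ 515.2 -186.7   28. ]
2.1417 [465.34808373 204.04920611 140.18046327] [ 8.00386308e-01  1.61309244e-01 -4.72061477e-01  1.30041033e-04
 -9.36906843e-01  7.71062086e-01]
3.0833 [580.59980792  16.28658948 169.71323141] [ 3.64471732e-01  2.49024090e-01 -2.80209865e-01 -1.79533342e-04
 -1.04199026e+00  1.20597748e+00]
4.125 [ 484.68432601 -213.57850321  140.37259014] [-4.44208801e-02  1.95472867e-01 -4.27670003e-01  1.46025424e-04
 -9.46702586e-01  1.61596901e+00]
```

View pics/m.png

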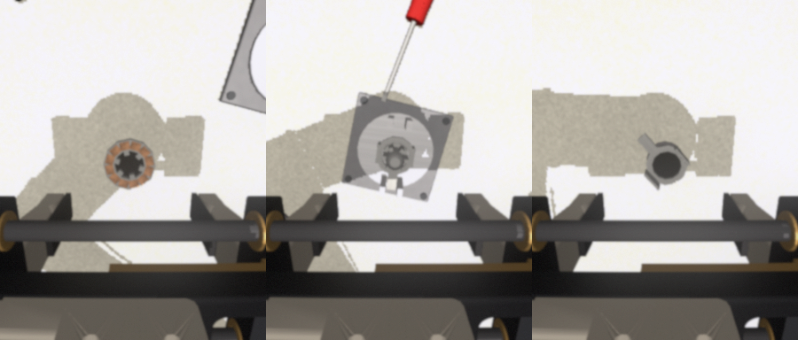

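View pics/carz.png

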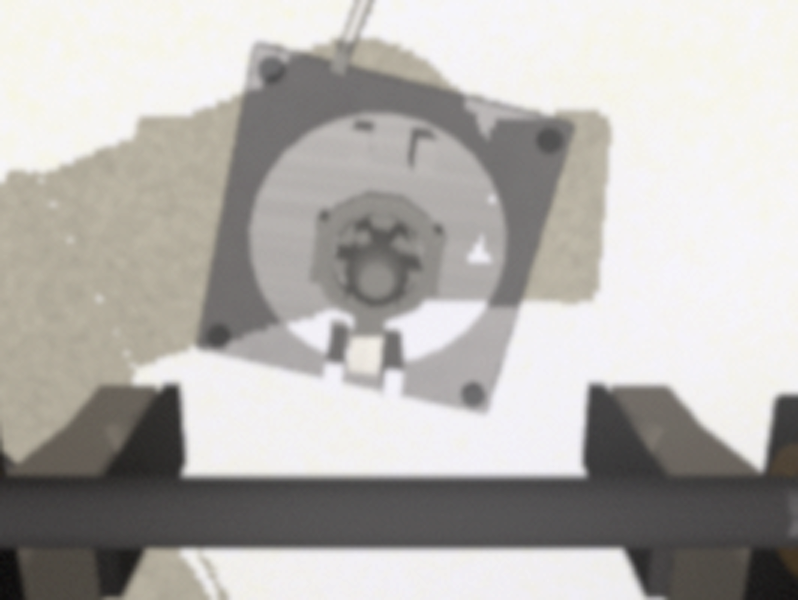

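The left panel shows the disc with its black teeth gap pattern, and the right panel the separator with its tab to the upper left. In the carrier zoom the fitted tab sits between the lower posts, at about (365,350), so carrier +x points up the image. Screw heads are at (272,70), (549,140), (217,336) and (473,394).

```bash
python3 - <<'E'
from h import *
import pickle
S=pickle.load(open("S.pkl","rb"))
st,im=S["car"]
px=np.array([(272,70),(549,140),(217,336),(473,394)])/3+[126,90]
w=cast("wrist",px,10,st);print(w.round(1));print("hub",w.mean(0).round(1))
x=(w[0]+w[1]-w[2]-w[3]);y=(w[0]+w[2]-w[1]-w[3]);print("yaw",np.arctan2(x[1],x[0]),np.arctan2(-y[0],y[1]),np.linalg.norm(x)/2,np.linalg.norm(y)/2)
# disc: orange
st,im=S["disc"];hsv=cv2.cvtColor(im,cv2.COLOR_BGR2HSV)
m=((hsv[...,1]>90)&(hsv[...,0]<20)&(hsv[...,2]>60)).astype(np.uint8);m[230:]=0
cs=cv2.findContours(m,0,1)[0];pts=np.vstack([c for c in cs if cv2.contourArea(c)>3]);(c,ax,a)=cv2.fitEllipse(cv2.convexHull(pts))
print("disc ell",c,ax,cast("wrist",[c],33,st).round(1))
st2,im2=S["sep"]
t=[]
for n,(cx,cy) in(("disc",c),("sep",(256,185)),("car",(252,176))):
    i=S[n][1];k=34
    p=cv2.getRectSubPix(i,(68,68),(float(cx),float(cy)));p=cv2.resize(p,(266,266),interpolation=cv2.INTER_CUBIC)
    t.append(cv2.normalize(p,None,0,255,cv2.NORM_MINMAX))
cv2.imwrite("pics/z.png",np.hstack(t))
E
```

```text
[[652.8  58.1  10. ]
 [625.9 -50.8  10. ]
 [543.4  86.   10. ]
 [516.4 -24.   10. ]]
hub [584.6  17.3  10. ]
yaw -0.2449900664778682 -0.2416444811331905 112.82255819097611 112.77718514905533
disc ell (251.40623474121094, 185.382568359375) (49.898563385009766, 52.60552215576172) [[465.7 205.4  33. ]]
```

View pics/z.png

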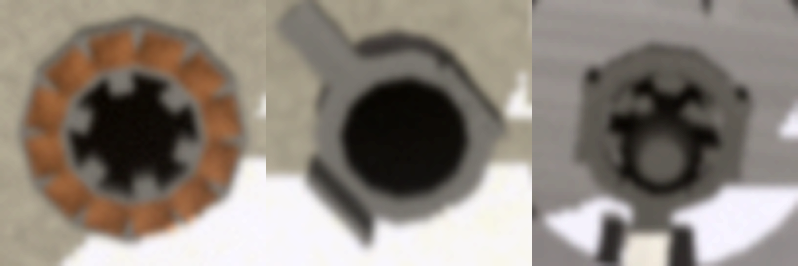

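Disc at about (465.7, 205.4) and hub at about (584.6, 17.3) with carrier yaw -0.243. The separator tab points at about 44°. I'll measure the tooth and spline phases from intensities round a circle, then grip the disc.

```bash
cat >> h.py <<'E'
def project(st,X):
    c,M=campose("wrist",st);Y=(np.array(X)-M[:3,3])@M[:3,:3]
    K=np.array([[c["fx"],0,c["cx"]],[0,c["fy"],c["cy"]],[0,0,1]])
    return cv2.projectPoints(Y*[1,-1,-1],np.zeros(3),np.zeros(3),K,np.array(c["distortion"]))[0].reshape(-1,2)
E
python3 - <<'E'
from h import *
import pickle
S=pickle.load(open("S.pkl","rb"))
a=np.radians(np.arange(0,360,2))
def ph(n,c,z,rs,h,sel=slice(None)):
    st,im=S[n];g=cv2.cvtColor(im,cv2.COLOR_BGR2GRAY).astype(np.float32)
    for r in rs:
        X=np.c_[c[0]+r*np.cos(a),c[1]+r*np.sin(a),np.full(len(a),z)];p=project(st,X).astype(np.float32)
        v=cv2.remap(g,p[:,:1],p[:,1:],1)[:,0];f=np.sum(v*np.exp(1j*h*a))
        print(n,r,"phase deg",round(np.degrees(np.angle(f))/h,1),"amp",round(2*abs(f)/len(a),1),v[::5].astype(int).tolist())
ph("disc",(465.7,205.4),33,(13.5,14.5,15.5),6)
ph("car",(584.6,17.3),58,(12.5,13.5,14.5),6)
st,im=S["sep"];g=cv2.cvtColor(im,cv2.COLOR_BGR2GRAY)
m=(g<40).astype(np.uint8);
k,l,s,c=cv2.connectedComponentsWithStats(m[150:220,220:300]);
for i in range(1,k):
    if s[i,4]>300:
        px=c[i]+[220,150];print("hole",px,s[i],cast("wrist",[px],30,st).round(1))
# tab end and base edge midpoints from crop
px=np.array([(297,17),(350,70)],float);px[:,0]-=266;px=(px-133)/3.912+[256,185];w=cast("wrist",px,30,st);print(w.round(1),np.degrees(np.arctan2(*(w[0]-w[1])[[1,0]])))
E
```

```text
disc 13.5 phase deg 12.7 amp 23.8 [64, 86, 82, 47, 35, 37, 57, 81, 82, 61, 37, 37, 56, 77, 77, 50, 37, 39, 56, 72, 68, 44, 37, 41, 67, 78, 69, 47, 35, 40, 72, 84, 75, 42, 35, 37]
disc 14.5 phase deg 12.7 amp 24.7 [63, 87, 82, 47, 38, 40, 58, 83, 85, 60, 37, 38, 56, 82, 82, 55, 42, 42, 60, 81, 75, 46, 39, 43, 75, 85, 72, 47, 38, 40, 74, 87, 75, 45, 41, 41]
disc 15.5 phase deg 12.5 amp 21.3 [67, 88, 83, 52, 52, 49, 61, 83, 85, 59, 42, 44, 56, 83, 84, 58, 48, 48, 64, 85, 78, 49, 44, 47, 75, 87, 72, 46, 41, 44, 76, 88, 77, 51, 53, 54]
car 12.5 phase deg 23.0 amp 8.8 [58, 65, 81, 76, 60, 55, 56, 73, 81, 84, 86, 71, 63, 72, 75, 75, 75, 74, 77, 78, 80, 76, 76, 75, 78, 81, 86, 83, 64, 57, 64, 79, 85, 82, 63, 57]
car 13.5 phase deg 22.5 amp 9.4 [57, 66, 87, 82, 66, 57, 57, 75, 87, 88, 88, 74, 70, 78, 84, 83, 82, 82, 84, 85, 87, 81, 84, 82, 82, 83, 88, 84, 64, 59, 71, 85, 88, 85, 59, 57]
car 14.5 phase deg 22.0 amp 7.7 [58, 65, 87, 84, 75, 61, 58, 76, 88, 85, 83, 79, 79, 82, 88, 88, 86, 87, 87, 88, 90, 86, 87, 85, 85, 85, 88, 85, 67, 66, 79, 88, 86, 81, 58, 60]
hole [257.20539419 183.98755187] [ 24  23  28  25 482] [[ 485.7 -218.4   30. ]]
[[ 516.2 -190.3   30. ]
 [ 502.  -204.1   30. ]] 44.03062386881922
```

```bash
python3 - <<'E'
from h import *
psi=0.22
bot.move_ptp([465.7,205.4,70],q(psi))
s=bot.read_state();print(s["t"],s["contact_force"].round(2) if hasattr(s["contact_force"],"round") else s["contact_force"])
bot.line_to([465.7,205.4,11.5],velocity=80)
bot.move_gripper(50,force=30)
s=bot.read_state();print(s["t"],s["width"],s["finger_force"],s["contact_force"],s["tcp_pos"])
bot.line_to([465.7,205.4,100],velocity=120)
s,im=shot("wrist","g1.png");print(s["t"],s["width"],s["finger_force"],s["contact_force"],s["tcp_pos"])
cv2.imwrite("pics/g1z.png",cv2.resize(im[130:330,126:392],(798,600)))
E
```

```text
5.6917 [ 0.96 -0.93  0.13]
7.15 59.16756110814064 30.000448658829555 [-2.18271278 -0.34285502  2.61436289] [465.81945477 205.54405229  11.71992241]
8.0417 59.49051341306033 29.999870726605877 [ 0.162372    0.65614265 -2.01231025] [465.18478527 205.01007591  99.29147442]
```

View pics/g1z.png

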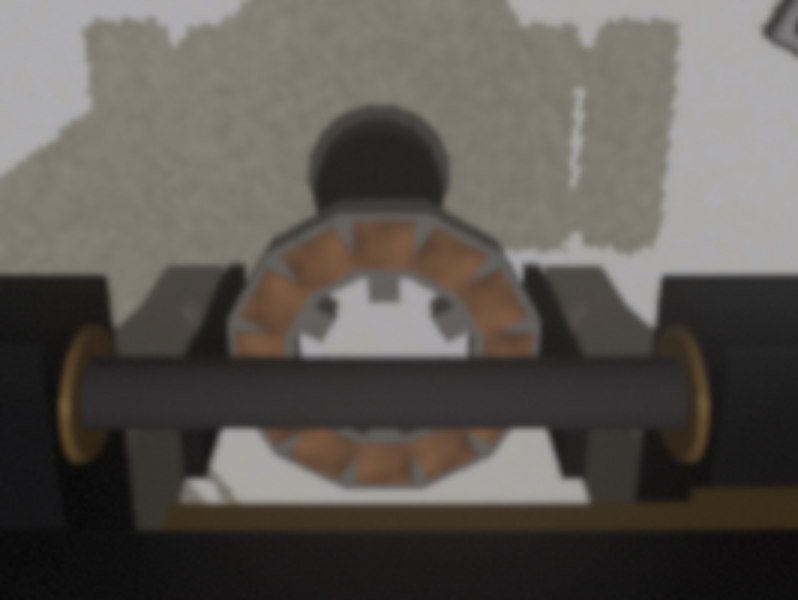

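The disc is held squarely between the pads with a tooth on tool x. I'll measure its offset in the tool frame, then go to the hub and feel down onto the spline tops.

```bash
cat >> h.py <<'E'
def F(n=4):
    v=[]
    for _ in range(n): bot.pause(0.02); s=bot.read_state(); v.append(np.r_[s["contact_force"],s["moment"]])
    return np.mean(v,0),bot.read_state()
def down(p,zmin,F0,thr=5,step=1.0,vel=30):
    """lower TCP in steps from p until push exceeds thr; returns p, F"""
    p=np.array(p,float)
    while True:
        f,s=F(2);d=f-F0
        if d[2]>thr or np.hypot(*d[:2])>8 or p[2]<=zmin: return p,d,s
        p[2]=max(zmin,p[2]-step);bot.line_to(p.tolist(),velocity=vel)
E
python3 - <<'E'
from h import *
s=bot.read_state();tcp=np.array(s["tcp_pos"]);Rt=R.from_quat(s["eef_rot"])
px=np.array([[385,351]])/3+[126,130]
d=Rt.inv().apply(cast("wrist",px,tcp[2]+21.3,s)[0]-tcp);print("disc in tool",d.round(2))
w=cast("wrist",np.array([[230,345],[540,345]])/3+[126,130],tcp[2]+21.3,s);print(np.linalg.norm(w[0]-w[1]))
psi=-0.131
hub=np.array([584.6,17.3]);D=R.from_quat(q(psi)).apply([d[0],d[1],0])[:2]
xy=hub-D;print("xy",xy)
bot.move_ptp([*xy,90],q(psi));bot.pause(.2);F0,s=F(6);print("F0",F0.round(2),s["tcp_pos"],s["t"])
bot.line_to([*xy,62],velocity=80)
p,dF,s=down([*xy,62],43.5,F0,thr=4)
print(p,dF.round(2),s["tcp_pos"],s["t"])
np.save("F0.npy",F0)
E
```

```text
disc in tool [  0.11   1.51 -21.3 ]
60.22231242789622
xy [584.69322465  18.81525415]
F0 [-0.01  0.12 -1.45 -0.03 -0.02 -0.01] [584.56421288  19.75149464  90.20449092] 9.2833
[584.69322465  18.81525415  43.5       ] [ 1.29 -0.72  0.3  -0.03 -0.45  0.01] [584.73259847  18.83602506  43.52474962] 15.2
```

Already below the spline tops (underside at about 56.8 mm) with almost no force, so the teeth seem to be entering. Continuing down.

```bash
python3 - <<'E'
from h import *
F0=np.load("F0.npy");s=bot.read_state()
p=np.array([584.69322465,18.81525415,43.5])
p,d,s=down(p,40,F0,thr=4,step=1,vel=40);print(p,d.round(2),s["tcp_pos"],s["t"])
if d[2]<4 and np.hypot(*d[:2])<6:
    p,d,s=down(p,25.5,F0,thr=4,step=1.5,vel=40);print(p,d.round(2),s["tcp_pos"],s["t"])
E
```

```text
[584.69322465  18.81525415  40.        ] [ 2.    0.46  0.7  -0.02 -0.68 -0.02] [584.75884046  18.83942843  40.03480106] 16.3667
[584.69322465  18.81525415  25.5       ] [ 0.16  0.23  9.32  0.03 -0.17 -0.02] [584.95582695  18.84696491  26.20484071] 19.2333
```

Stopped at 9 N with the underside at about 39.5 mm, so it is home with the spring slightly sunk. Releasing and looking at it along with the cage posts.

```bash
python3 - <<'E'
from h import *
bot.line_to([584.69,18.82,26.6],velocity=20)
bot.move_gripper(86)
s=bot.read_state();print(s["contact_force"],s["t"])
bot.line_to([584.69,18.82,150],velocity=200)
bot.line_to([570,18.82,165],velocity=100,ori=q(-0.243))
bot.pause(.15)
s,im=shot("wrist","d1.png");print(s["tcp_pos"],s["t"])
np.save("st_d1.npy",s,allow_pickle=True)
c=cv2.resize(im[90:240,156:356],(800,600),interpolation=cv2.INTER_CUBIC);cv2.imwrite("pics/d1z.png",cv2.convertScaleAbs(c,alpha=1.5))
E
```

```text
[ 0.03585791 -0.53425262  0.07855974] 20.1667
[569.8561879   18.74133154 163.88415419] 21.4417
```

View pics/d1z.png

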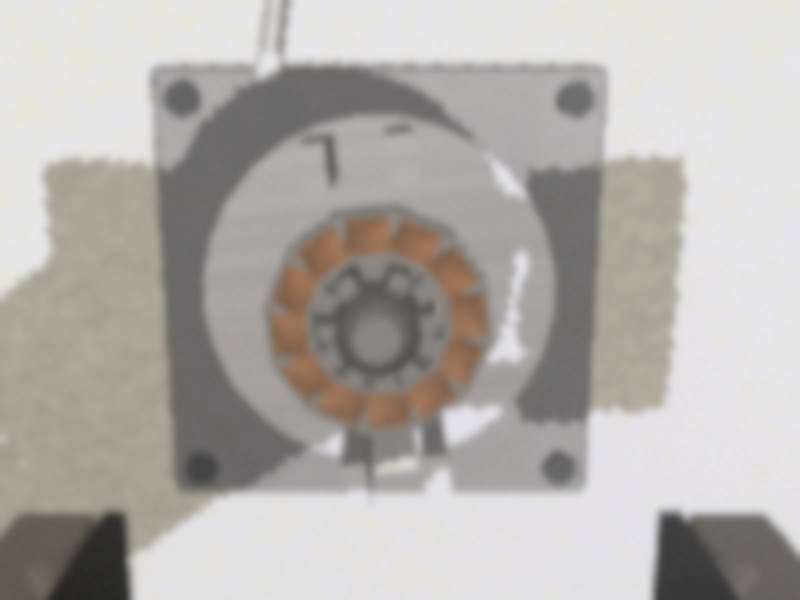

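The disc is flat and centred, with splines meshed. The post pairs, (355,450)-(433,440) and (320,138)-(398,128), both tilt about 7° counter-clockwise, so the cage is turned about +0.125 rad and the target tool yaw is about -0.12. Next I grip the separator.

```bash
python3 - <<'E'
from h import *
psi=0.768;x,y=485.7,-216.9
bot.move_ptp([x,y,90],q(psi))
bot.line_to([x,y,28],velocity=80)
bot.move_gripper(40,force=30)
s=bot.read_state();print(s["t"],s["width"],s["finger_force"],s["contact_force"],s["tcp_pos"])
bot.line_to([x,y,120],velocity=150);bot.pause(.15)
s,im=shot("wrist","g2.png");print(s["t"],s["width"],s["finger_force"],s["contact_force"],s["tcp_pos"],s["joint_pos"])
np.save("st_g2.npy",s,allow_pickle=True)
cv2.imwrite("pics/g2z.png",cv2.resize(im[130:330,126:392],(798,600)))
E
```

```text
24.4083 48.051638173254986 29.89362218126189 [-1.34304126  0.96749087  2.0804436 ] [ 485.55904646 -216.87859202   28.04547027]
25.325 47.74874042583211 29.894280550943222 [-0.06250885  0.04663486 -1.4357502 ] [ 484.90635068 -216.78994971  118.76916575] [-5.11290002e-02  2.23598897e-01 -4.48293563e-01 -2.54122018e-04
 -9.01154477e-01  2.38990051e+00]
```

View pics/g2z.png

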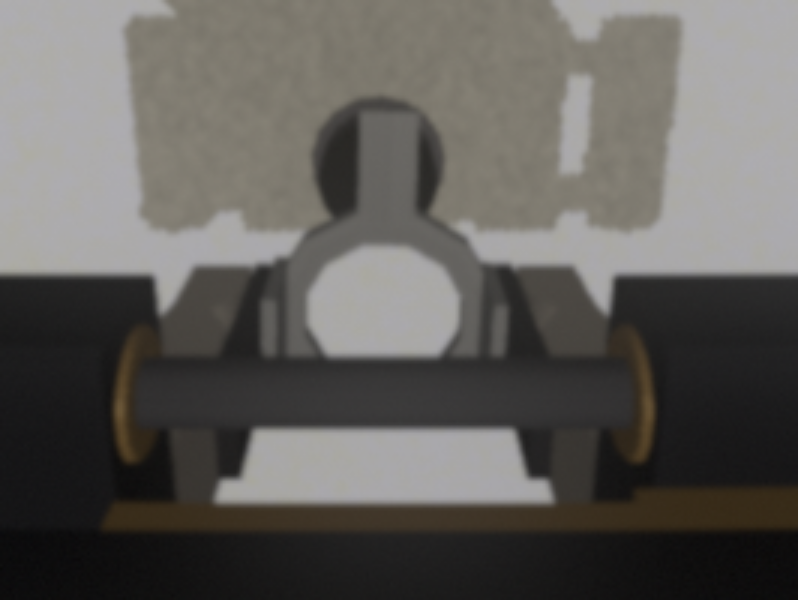

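Separator held well, with its tab end at (388,110) and hole centre near (384,305). I'll measure its offset and move over the clutch to feel down.

```bash
python3 - <<'E'
from h import *
s=np.load("st_g2.npy",allow_pickle=True).item();tcp=np.array(s["tcp_pos"]);Rt=R.from_quat(s["eef_rot"])
w=cast("wrist",np.array([[388,110],[384,305],[384,243]])/3+[126,130],tcp[2]+1.95,s)
d=Rt.inv().apply(w-tcp);print("tab,hole,hole edge in tool",d.round(2))
dx=np.mean([d[0,0]-46,d[2,0]-17]);print("dx",dx)
# check disc/cage in d1: posts line and pilot
s1=np.load("st_d1.npy",allow_pickle=True).item()
g=cast("wrist",np.array([[320,138],[398,128],[355,450],[433,440]])/4+[156,90],58,s1)
for a,b in((0,1),(2,3)):
    v=g[a]-g[b];print("cage yaw",np.arctan2(-v[0],v[1]),np.linalg.norm(v))
v=g[:2].mean(0)-g[2:].mean(0);print(np.arctan2(v[1],v[0]),np.linalg.norm(v),g.mean(0))
psi=-0.118
D=R.from_quat(q(psi)).apply([dx-0.11,0,0])[:2]
xy=np.array([584.8,18.83])-D;print("xy",xy)
bot.move_ptp([*xy,100],q(psi));bot.pause(.2);F0,s=F(6);np.save("F0b.npy",F0);print(F0.round(2),s["t"])
bot.line_to([*xy,66],velocity=80)
p,dF,s=down([*xy,66],59,F0,thr=3.5,step=1.5,vel=40)
print(p,dF.round(2),s["tcp_pos"],s["t"]);np.save("p.npy",p)
E
```

```text
tab,hole,hole edge in tool [[43.08  2.25 -2.01]
 [-0.24  1.43 -1.95]
 [14.26  1.43 -1.97]]
dx -2.8331694587545675
cage yaw -0.11843580315192379 19.193923440927033
cage yaw -0.10751004475214408 20.89836165103672
-0.13619528511343246 81.21454668149481 [592.09772063  15.40632581  58.        ]
xy [587.72270288  18.4835114 ]
[-0.5   0.84 -0.85 -0.05  0.01 -0.01] 26.8583
[587.72270288  18.4835114   59.        ] [ 0.03 -0.8   0.39  0.06 -0.01  0.02] [587.6755665   18.46108198  58.9366711 ] 28.8833
```

Underside is already at 55.9 mm, below the post tops, with no force. Going on down.

```bash
python3 - <<'E'
from h import *
F0=np.load("F0b.npy");p=np.load("p.npy")
p,d,s=down(p,50.3,F0,thr=5,step=1,vel=30);print(p,d.round(2),s["tcp_pos"],s["t"])
np.save("p.npy",p)
E
```

```text
[587.72270288  18.4835114   50.3       ] [-1.33 -0.79  5.96  0.18  0.52 -0.02] [588.03670645  18.54442656  50.93075834] 31.4667
```

Contact at 6 N with the underside at about 47.9 mm, which is home. Releasing, rising and checking.

```bash
python3 - <<'E'
from h import *
p=np.load("p.npy")
bot.move_gripper(86)
s=bot.read_state();print(s["contact_force"],s["t"])
bot.line_to([p[0],p[1],150],velocity=150)
bot.line_to([570,18.82,165],velocity=100,ori=q(-0.243));bot.pause(.3)
s,im=shot("wrist","e1.png");print(s["tcp_pos"],s["t"])
c=cv2.resize(im[90:240,156:356],(800,600),interpolation=cv2.INTER_CUBIC);cv2.imwrite("pics/e1z.png",cv2.convertScaleAbs(c,alpha=1.5))
E
```

```text
[-0.80051922 -0.13964741  0.35772342] 32.3
[570.02293147  18.75386675 164.39397562] 33.8
```

View pics/e1z.png

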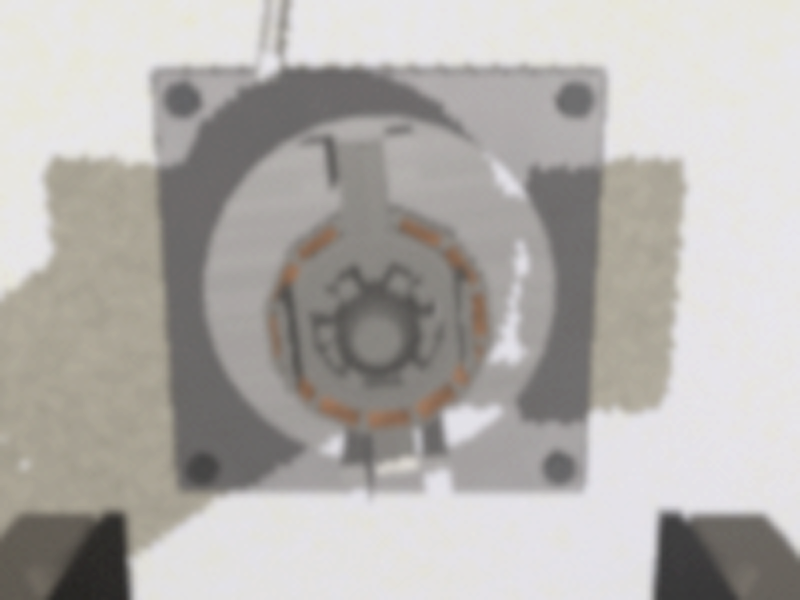

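The tab lies between the upper posts at about (363,180). The plate is level and concentric, with an even cork rim all round. Handing in.

```bash
python3 -c "
from plant import bot
print(bot.close_job())"
```

```text
the job is handed in; nothing more can be done
None
```

The job is handed in at about 34 s, with no verdict returned: by force readings and the last picture, the friction disc is home on the splines, the separator is on it lips up with its tab in the empty slot, readings stayed under 10 N, and both parts are released.

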